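# Dispense a beech ball and tip it into the set's crate

### The job

Fetch the pale beech ball out of the ball dispenser: set the chute flap over for the red bin and turn the star wheel until the pale ball's pocket is over the drop hole, so that the ball falls into the red bin in its bay. Draw the bin right out to the front with the ball in it, let go of it upright on the bench, take a fresh hold of it to tip the ball out into the blue-grey crate, and stand the empty bin upright on the bench again. Keep the dark ball in the wheel, never pick the pale ball up with the gripper, and leave the grey bin and the other things on the bench where they are.

Things in the scene. Friction and masses are not known exactly. Their poses are not given: they have to be found in the camera images.
- dispenser: Ball dispenser fixed to the bench, 250 x 250 mm, wooden cheeks, aluminium deck with its top 156 mm up. Origin on the bench under the wheel's axis; its front, where the bins come out, faces its -x; y to the left of a person standing in front; z up. Two bays on the bare bench, 108 mm wide, centred at y = +56 mm (left) and -56 mm (right), closed at the back at x = -12 mm, with a plate between.
- window (a point): Middle of the lower edge of the clear window in the dispenser's front face (x = -125 mm), 90 mm above the bench and 220 mm wide; the bins pass below it, the flap can be seen through it. The deck and cheeks end at the same plane.
- wheel_rim (a point): Centre of the star wheel's wooden rim, level with its top: 202 mm above the bench, 235 mm inside and 245 mm outside diameter, about the wheel's axis. The rim, five vanes, a hub of 45 mm radius and the T grip turn as one; the deck below stands still.
- drop_hole (a point): Centre of the drop hole in the deck (78 mm front to back, 86 mm wide), at the top of the deck, 81 mm in front of the wheel's axis (dispenser x = -81 mm).
- wheel (a joint): Turn of the star wheel, rad, counter-clockwise from above positive, no stops, stays put, about 0.1 N m. Five green vanes 72 degrees apart sweep the balls along the deck; a ball falls as its centre passes the hole's edge. At 0 a vane points at the hole's middle, so pocket centres are 36, 108 and 180 degrees from the hole. Starts near 0 with a ball in each pocket 108 degrees from the hole, one left, one right.
- wheel_grip (a point): Middle of the black T grip on the wheel's hub, on the wheel's axis, 240 mm above the bench: a bar 84 mm long along this point's x axis, 16 mm thick along its y axis, from 218 to 256 mm above the bench. It turns with the wheel; it can be gripped from above across its thickness.
- flap (a joint): Swing of the chute flap with its lever, rad, stops at -0.70 and +0.70, stays where it is left. Axis along the dispenser's x, 88 mm up, midway between the bays. Positive: flap and lever lean to the dispenser's -y (right) and the ball goes to the +y (left) bay; negative: they lean left and the ball goes to the right bay. It must be pushed fully over for the ball to pass.
- flap_knob (a point): Centre of the black ball knob, 24 mm across, on top of the flap's thin steel lever, 95 mm from the flap's axis and 41 mm in front of the window; 183 mm above the bench when upright, 161 mm when fully over. About 1 N moves it; it can be pushed sideways.
- pale_ball_center (a point): Centre of the pale beech ball, 60 mm across, 85 g, in one of the wheel's pockets at the start.
- dark_ball_center (a point): Centre of the dark walnut ball, 60 mm across, in another pocket of the wheel; it stays there.
- red_bin_center (a point): Centre of the red picking bin, 36 mm above its underside; its x points to the bin's back, z up. About 0.2 kg. Tub 150 x 100 x 72 mm, walls and floor 4 mm, sides only 34 mm high at the front; inside, the floor slopes up to front and back so that the ball lies in the middle. At the start it stands in one of the bays, tongue to the front, about 50 mm of the tub ahead of the window, back wall under the deck.
- red_bin_tongue (a point): Middle of the pull tongue in front of the red bin, 90 mm ahead of the bin's centre and 13 mm above its underside: 14 mm wide, 19 mm high (4 to 23 mm above the bench), 35 mm long, with a 22 mm wide bead at its far end. Meant for pulling the bin along the bench, not for carrying or tipping it: the ball rolls out over it.
- red_bin_back (a point): Middle of the top edge of the red bin's back wall, which is 10 mm thick, 100 mm wide and 72 mm high; 70 mm behind the bin's centre. In front of it the sloping floor is 26 mm above the underside. Good to carry and tip the bin by, once it is clear of the dispenser.
- red_bin_lip (a point): Middle of the red bin's front lip, 75 mm ahead of its centre and 28 mm above its underside: the top of a 48 mm long slope that rises at 27 degrees from the floor. The ball rolls out over it once the bin is tilted nose down by more than about 32 degrees, and can roll out if it is carried jerkily; the tongue begins here.
- grey_bin_center (a point): Centre (36 mm up) of the grey bin in the other bay, the same shape as the red one; it stays there.
- crate: Blue-grey plastic crate, fixed, open at the top, 250 (its x) x 200 (its y) mm outside (262 x 212 mm over its rim), 80 mm high, wall and floor 6 mm, floor lined with cork. Origin under its centre on the bench.
- sanding_block: Cork sanding block, 110 x 66 x 30 mm, on the bench; leave alone.
- glue_bottle: White glue bottle, 60 mm across and 170 mm tall, standing; leave alone.
- oil_jar: Amber jar of wood oil, 72 mm across and 90 mm tall, standing; leave alone.
- ply_disc: Sawn plywood disc, 120 mm across, 18 mm thick, lying flat; leave alone.
Not all that is in view belongs to the job. What is meant by the part that bears red_bin_center is not orange, and is the larger of those in its own colour.

How it is judged:
On the way, in this order (a step that is already met when the one before it is completed fails the run):
1. the pale ball lies in the red bin, which still stands in its bay (x of pale_ball_center in the frame of red_bin_center between -0.085 and 0.07 m and y of pale_ball_center in the frame of red_bin_center between -0.045 and 0.045 m and z of pale_ball_center in the frame of red_bin_center below 0.025 m and distance of red_bin_center from where it was at the start of the episode below 0.03 m), for 0.1 s.
2. the red bin has been drawn right out of the dispenser and let go, upright on the bench, with the ball in it (x of red_bin_center in the frame of dispenser below -0.215 m and angle between red_bin_center's own z axis and vertical below 0.1 rad and height (world z) of red_bin_center below 0.042 m and distance between pale_ball_center and red_bin_center below 0.09 m and contact force between the fingers and red_bin below 0.2 N), for 0.1 s.
3. the red bin is lifted and tilted (angle between red_bin_center's own z axis and vertical above 0.35 rad and height (world z) of red_bin_center above 0.09 m), for 0.05 s.
4. the pale ball is in the crate (x of pale_ball_center in the frame of crate between -0.12 and 0.12 m and y of pale_ball_center in the frame of crate between -0.095 and 0.095 m and height (world z) of pale_ball_center below 0.05 m), for 0.2 s.
At the end, for the whole second after the job is handed in: The pale ball lies at rest on the floor of the crate (centre inside its walls, lower than 50 mm); the red bin stands upright (within 0.1 rad) and still on the bench, not in the crate (centres more than 120 mm apart); the dark ball is still in the wheel; the grey bin is within 30 mm of its start (all of step 4 and linear speed of pale_ball below 0.05 m/s and angle between red_bin_center's own z axis and vertical below 0.1 rad and height (world z) of red_bin_center below 0.041 m and horizontal distance between red_bin_center and crate above 0.12 m and linear speed of red_bin below 0.02 m/s and height (world z) of dark_ball_center above 0.17 m and horizontal distance between dark_ball_center and dispenser below 0.11 m and distance of grey_bin_center from where it was at the start of the episode below 0.03 m); the robot touches nothing.
It fails at once if the gripper takes the pale ball out of the wheel or the bin (contact force between the fingers and pale_ball above 0.5 N and z of pale_ball_center in the frame of red_bin_center above 0.06 m).
It fails at once if the dark ball leaves the wheel (height (world z) of dark_ball_center below 0.165 m).
It fails at once if the grey bin is moved by more than 30 mm (distance of grey_bin_center from where it was at the start of the episode above 0.03 m).
It fails at once if another thing on the bench is moved by more than 30 mm or knocked over (distance of any of sanding_block, glue_bottle, oil_jar, ply_disc from where it was at the start of the episode above 0.03 m or angle between any of glue_bottle, oil_jar's own z axis and vertical above 0.5 rad).
It also fails if it takes over 72 s, if anything falls off the work surface, if the arm or the gripper's body presses on something with over 40 N, if the wrist force passes 120 N, or if a joint passes its speed limit or range.

### The arm

A 7-joint arm with a two-finger parallel gripper is mounted at the origin on the work surface. World frame = base frame: x ahead of the robot, y to its left, z up, the work surface at z = 0. Lengths are in m, angles in rad, forces in N, time in s.
With the tool pointing down it reaches from about 0.375 to 0.925 m from the base axis. Payload 3.1 kg.
Tool frame: the origin (TCP) lies midway between the tips of the shut fingers; the grasp point (between the pads) lies 19 mm behind it; z points along the fingers, y is the line along which they close (so a half turn about z gives the same grasp; the last joint's range is limited). The gripper opens to 85 mm and grips with 20 to 120 N. Pads are 22 mm wide; open, the fingers measure 114 mm over their backs; the gripper's body (76 mm by 85 mm) begins 54 mm behind the grasp point. The pads swing forward as they close: fully open they stand 13 mm farther back than shut.
Start: joints at [1.026, 0.383, 0.044, 1.598, -0.018, 1.161, -0.05], TCP at [0.281, -0.586, 0.231] pointing down, gripper open.
Joint ranges: [-2.61, 2.61], [-0.41, 2.15], [-1.48, 1.57], [0, 2.5], [-1.57, 4.71], [0.05, 1.97], [-2.85, 2.85]. Speed limits (rad/s): [2.79, 2.79, 3.14, 3.14, 3.14, 3.14, 3.14].

### API

Orientations are given as a 3x3 rotation matrix whose columns are the frame's x, y, z axes.
In Python, from station import robot gives the robot as it stands.
- The arm moves only by the tool drive_tool, never from a script. Its argument "steps" is a list of rows, each a list of 7 numbers: the shift along the world's x, y, z in m, then the turn, a rotation vector about the world's x, y, z in rad, then the closure in counts, from 0 (fully open) to 255 (shut). In form: [[tx, ty, tz, ax, ay, az, grip], ...]. A call has 1 to 12 rows; each row shifts and turns the commanded pose from where the row before left it; what a row does not reach is not made up. A row lasts 1/12 s, in which the tool goes at most 41.7 mm and 7.16 degrees, less where a joint would pass 70% of its speed; a pose out of reach is approached as far as the arm can. A call with a gripper value outside its range is refused whole. The fingers move at their own pace and stop on an object; "newtons" is the grip in N (left out, the last holds). Time passes only in rows, so rows that do not move let the fingers close. It gives the time, the measured TCP pose, the force, the opening and the grip force at its end, in the units of the state.
- robot.read_state(): the state, without advancing time (a new reading comes with each control period).
- robot.snapshot(name): name is "scene" or "top" or "wrist"; returns the picture (420x560x3 uint8, red, green, blue); there is no depth.
- robot.calibration(name): a dict with "intrinsics" (3x3 intrinsics, pixels), "extrinsics" (4x4, takes a point from world to camera coordinates). Camera axes: x right, y down, z forward; pixel columns grow to the right and rows downward; lengths in m; the calibration is good to about 2 mm. A picture is of the moment at which its call begins: read the wrist's pose just before it. calibration takes no time and is no camera call; for the wrist camera it gives the pose at the moment of the call.
- robot.sign_off(): hands the job in; it is judged then, once.
The state is a dict: "clock": time; "q": joint angles; "joint_velocities": joint speeds; "joint_efforts": joint torques, N m; "eef_pos": TCP position; "orientation": TCP orientation; "ft_force": force on the tool from outside, world axes, zero at the start; "moment": the same for the moment, N m; "grip_width": finger opening in m; "finger_force": force on a finger pad.
Only numpy, scipy, OpenCV 4.12 (cv2) and the standard library are available. Lean on these libraries where they do the work, as an engineer would, in place of code of your own. Each camera call takes 0.05 s, during which the arm holds its last target. There are 200 camera calls.

## Working session

There is one attempt and no reset: what is moved stays moved. The work goes in short steps, Python scripts to look and compute and a tool call to move; the robot and the scene stay as the last step left them, time stands still between calls to the robot, and variables do not carry over. Pictures are saved under pics/ and viewed, at most 10 in all, crops included, and the job is handed in when it is done.

Besides the shell and the picture viewer there is one more tool, called after ">>>" as name([rows], argument=value, ...), one row to a line, values as JSON. drive_tool: Moves the arm, as the interface text tells. Its arguments: {"type":"object","properties":{"steps":{"type":"array","items":{"type":"array","items":{"type":"number"}}},"newtons":{"type":"number"}},"required":["steps"]}

```bash
mkdir -p pics; python3 - <<'E'
from station import robot
import cv2,numpy as np
for n in("scene","top"):
    cv2.imwrite(f"pics/{n}0.png",robot.snapshot(n)[:,:,::-1]); c=robot.calibration(n);print(n,c["intrinsics"],c["extrinsics"])
s=robot.read_state();print(s)
E
```

```text
scene [[445.87562691   0.         284.2852842 ]
 [  0.         445.87562691 209.35111881]
 [  0.           0.           1.        ]] [[ 0.44273003  0.89656173 -0.01293005 -0.21618353]
 [ 0.71657516 -0.36244573 -0.59594725 -0.22857682]
 [-0.53898994  0.2545784  -0.80291948  1.72325361]
 [ 0.          0.          0.          1.        ]]
top [[535.58172744   0.         280.51611417]
 [  0.         535.58172744 206.52023735]
 [  0.           0.           1.        ]] [[ 0.0213315  -0.99944793  0.02547158 -0.01417345]
 [-0.98952501 -0.02474441 -0.14222506  0.50371868]
 [ 0.14277682 -0.02217089 -0.98950656  1.34155692]
 [ 0.          0.          0.          1.        ]]
{'clock': 0.1, 'q': array([ 1.02620595,  0.38372028,  0.04385341,  1.5994235 , -0.01790411,
        1.16127166, -0.04987948]), 'joint_velocities': array([-0.00247929, -0.00312107, -0.00093865, -0.00465621, -0.00026777,
       -0.00011438,  0.00049624]), 'joint_efforts': array([ 2.94460122e-03, -4.34724283e+01,  1.02937337e+00, -2.50452286e+01,
        1.08675164e-02,  5.48000622e-03,  1.92104704e-05]), 'eef_pos': array([ 0.28045799, -0.58540845,  0.23003135]), 'orientation': array([[ 9.01802569e-01,  4.32146702e-01, -1.16419288e-03],
       [ 4.32148251e-01, -9.01800055e-01,  2.13312004e-03],
       [-1.28048416e-04, -2.42675705e-03, -9.99997047e-01]]), 'ft_force': array([ 0.55300129, -0.62114647, -0.34703972]), 'moment': array([ 0.00131164, -0.04009943,  0.00991034]), 'finger_force': 0.0, 'grip_width': 0.08559356677631828}
```

View pics/top0.png

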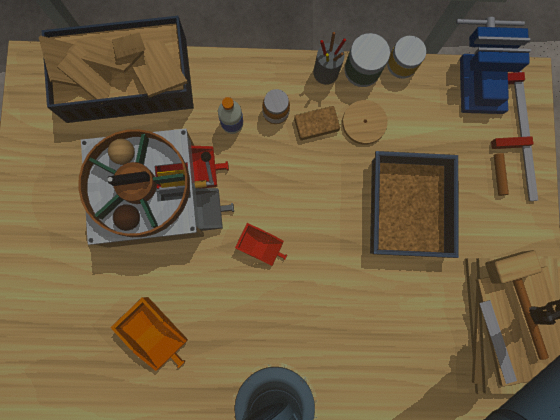

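View pics/scene0.png

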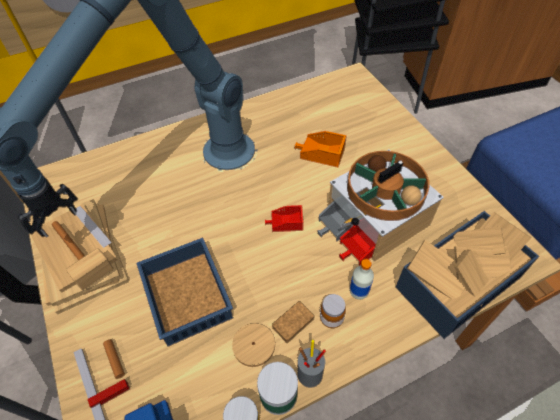

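Candidates for the red bin in the top view are:
- the red tub in the bay, at (205,168)
- a small loose red bin, at (260,245)
- an orange bin, at (150,333)

I choose the one in the bay, since it is the larger red one. The pale ball is at (120,150), the dark ball at (127,217), and the crate at (415,205). I'll check the choice in one close crop.

```bash
cat > h.py <<'E'
from station import robot
import numpy as np,cv2
def ray(name,px,z):
    c=robot.calibration(name);K=c["intrinsics"];E=c["extrinsics"];R=E[:3,:3];t=E[:3,3]
    o=-R.T@t;d=R.T@np.linalg.inv(K)@np.array([px[0],px[1],1.]);return o+d*(z-o[2])/d[2]
def proj(name,P):
    c=robot.calibration(name);p=c["extrinsics"][:3,:3]@np.array(P)+c["extrinsics"][:3,3];p=c["intrinsics"]@p;return p[:2]/p[2]
E
python3 - <<'E'
from h import *
im=cv2.imread("pics/top0.png")
cv2.imwrite("pics/topc.png",cv2.resize(im[120:260,70:250],None,fx=4.2,fy=4.2,interpolation=cv2.INTER_CUBIC))
q=[ray("top",p,.08) for p in[(375,152),(458,153),(457,257),(372,254)]];print(np.round(q,3),np.mean(q,0))
E
```

```text
[[ 0.643 -0.238  0.08 ]
 [ 0.647 -0.451  0.08 ]
 [ 0.382 -0.441  0.08 ]
 [ 0.385 -0.23   0.08 ]] [ 0.51426592 -0.34014523  0.08      ]
```

View pics/topc.png

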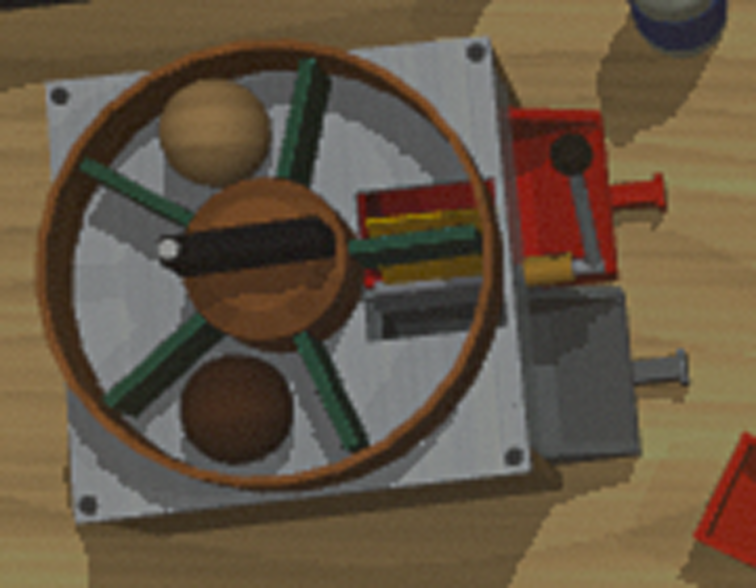

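The crop confirms the choice. The red tub sits in the right-hand bay (world +x side), with its tongue at (640,193). The knob at (571,155) leans right, so it must be pushed left (world -x). The pale ball at (215,132) has to come round clockwise to the hole.

```bash
python3 - <<'E'
from h import *
f=lambda p,z:ray("top",(70+p[0]/4.2,120+p[1]/4.2),z)
q=np.array([f(p,.156) for p in[(45,83),(492,38),(528,470),(77,522)]]);print(np.round(q,3),q.mean(0))
for a,b in((0,1),(1,2),(2,3),(3,0)): d=q[b]-q[a];print(np.linalg.norm(d),np.degrees(np.arctan2(d[1],d[0])))
print("rim",f((269,265),.202),"ends",f((172,250),.256),f((335,238),.256))
print("knob",f((571,155),.161),"pale",f((215,132),.19),"dark",f((237,408),.19))
print("bead",f((658,192),.023),f((612,193),.023),"vane",f((477,235),.19),"greybead",f((683,367),.023))
im=cv2.imread("pics/top0.png")
for n,p in dict(bottle=(230,112),jar=(276,105),block=(317,123)).items(): print(n,ray("top",p,.09))
s=robot.read_state()
E
```

```text
[[0.634 0.476 0.156]
 [0.668 0.227 0.156]
 [0.422 0.196 0.156]
 [0.388 0.441 0.156]] [0.52799933 0.33491035 0.156     ]
0.25166569065134425 -82.38237587976133
0.24747948019340488 -172.77133227612174
0.2473371015897332 98.00149032869078
0.24914499438966595 8.228002921393992
rim [0.52513902 0.33306343 0.202     ] ends [0.52183601 0.36921435 0.256     ] [0.53030202 0.28643001 0.256     ]
knob [0.59976632 0.17878249 0.161     ] pale [0.60046585 0.36990334 0.19      ] dark [0.44877602 0.34852095 0.19      ]
bead [0.61024201 0.14055134 0.023     ] [0.60883343 0.16912287 0.023     ] vane [0.54687987 0.22449052 0.19      ] greybead [0.50045978 0.12124474 0.023     ]
bottle [0.73438757 0.13160785 0.09      ]
jar [0.75626554 0.01572879 0.09      ]
block [ 0.71206366 -0.08912146  0.09      ]
```

>>> drive_tool([
  [0.015, 0.031, 0.004, 0, 0, 0.0525, 255],
  [0.015, 0.031, 0.004, 0, 0, 0.0525, 255],
  [0.015, 0.031, 0.004, 0, 0, 0.0525, 255],
  [0.015, 0.031, 0.004, 0, 0, 0.0525, 255],
  [0.015, 0.031, 0.004, 0, 0, 0.0525, 255],
  [0.015, 0.031, 0.004, 0, 0, 0.0525, 255],
  [0.015, 0.031, 0.004, 0, 0, 0.0525, 255],
  [0.015, 0.031, 0.004, 0, 0, 0.0525, 255],
  [0.015, 0.031, 0.004, 0, 0, 0.0525, 255],
  [0.015, 0.031, 0.004, 0, 0, 0.0525, 255],
  [0.015, 0.031, 0.004, 0, 0, 0.0525, 255],
  [0.015, 0.031, 0.004, 0, 0, 0.0525, 255],
])

```text
clock: 1.1
eef_pos: [0.4608, -0.2125, 0.279]
orientation: [[0.472, 0.882, -0.001], [0.882, -0.472, 0.0], [-0.0, -0.001, -1.0]]
ft_force: [1.2, -0.2, 0.4]
grip_width: 0.0002
finger_force: 0.0
```

>>> drive_tool([
  [0.015, 0.031, 0, 0, 0, 0.0525, 255],
  [0.015, 0.031, 0, 0, 0, 0.0525, 255],
  [0.015, 0.031, 0, 0, 0, 0.0525, 255],
  [0.015, 0.031, 0, 0, 0, 0.0525, 255],
  [0.015, 0.031, 0, 0, 0, 0.0525, 255],
  [0.015, 0.031, 0, 0, 0, 0.0525, 255],
  [0.015, 0.031, 0, 0, 0, 0.0525, 255],
  [0.015, 0.031, 0, 0, 0, 0.0525, 255],
  [0.015, 0.031, 0, 0, 0, 0.0525, 255],
  [0.015, 0.031, 0, 0, 0, 0.0525, 255],
  [0.015, 0.031, 0, 0, 0, 0.0525, 255],
  [0, 0, 0, 0, 0, 0.0525, 255],
])

```text
clock: 2.1
eef_pos: [0.6258, 0.137, 0.2785]
orientation: [[-0.149, 0.989, -0.0], [0.989, 0.149, 0.008], [0.008, 0.001, -1.0]]
ft_force: [-0.7, 1.2, 0.3]
grip_width: -0.0001
finger_force: 0.0
```

>>> drive_tool([
  [0.011, 0.022, 0, 0, 0, 0, 255],
  [0.011, 0.022, 0, 0, 0, 0, 255],
  [0, 0, -0.033, 0, 0, 0, 255],
  [0, 0, -0.033, 0, 0, 0, 255],
  [0, 0, -0.033, 0, 0, 0, 255],
  [0, 0, -0.031, 0, 0, 0, 255],
  [0, 0, 0, 0, 0, 0, 255],
])

```text
clock: 2.68
eef_pos: [0.6419, 0.1681, 0.1402]
orientation: [[-0.136, 0.991, -0.016], [0.991, 0.136, -0.005], [-0.003, -0.016, -1.0]]
ft_force: [-1.9, -0.2, -1.9]
grip_width: -0.0
finger_force: 0.0
```

>>> drive_tool([
  [-0.012, -0.0016, 0, 0, 0, 0, 255],
  [-0.012, -0.0016, 0, 0, 0, 0, 255],
  [-0.012, -0.0016, 0, 0, 0, 0, 255],
  [-0.012, -0.0016, 0, 0, 0, 0, 255],
  [-0.012, -0.0016, 0, 0, 0, 0, 255],
  [-0.012, -0.0016, 0, 0, 0, 0, 255],
  [-0.012, -0.0016, 0, 0, 0, 0, 255],
  [-0.012, -0.0016, 0, 0, 0, 0, 255],
  [-0.012, -0.0016, 0, 0, 0, 0, 255],
])

```text
clock: 3.43
eef_pos: [0.5411, 0.1556, 0.1512]
orientation: [[-0.135, 0.991, 0.004], [0.991, 0.135, -0.001], [-0.001, 0.004, -1.0]]
ft_force: [1.0, -0.7, -0.8]
grip_width: -0.0
finger_force: 0.8
```

>>> drive_tool([
  [-0.003, 0.006, 0, 0, 0, 0, 255],
  [-0.005, 0.003, 0, 0, 0, 0, 255],
  [-0.006, -0.001, 0, 0, 0, 0, 255],
  [-0.006, -0.001, 0, 0, 0, 0, 255],
  [-0.006, -0.001, 0, 0, 0, 0, 255],
  [0, 0, 0, 0, 0, 0, 255],
])

```text
clock: 3.93
eef_pos: [0.5163, 0.1638, 0.1504]
orientation: [[-0.136, 0.991, 0.007], [0.991, 0.136, 0.003], [0.002, 0.008, -1.0]]
ft_force: [5.4, 2.7, -2.8]
grip_width: 0.0002
finger_force: 2.6
```

>>> drive_tool([
  [-0.004, -0.0005, 0, 0, 0, 0, 255],
  [-0.003, -0.0005, 0, 0, 0, 0, 255],
  [0, 0, 0, 0, 0, 0, 255],
])

```text
clock: 4.18
eef_pos: [0.5154, 0.1636, 0.1524]
orientation: [[-0.135, 0.991, 0.02], [0.991, 0.135, 0.008], [0.005, 0.02, -1.0]]
ft_force: [12.9, 3.4, -4.9]
grip_width: -0.0002
finger_force: 6.1
```

```bash
python3 - <<'E'
from h import *
im=robot.snapshot("top")[:,:,::-1]
cv2.imwrite("pics/t2.png",cv2.resize(im[120:260,70:250],None,fx=4.2,fy=4.2,interpolation=cv2.INTER_CUBIC))
print(robot.read_state()["ft_force"])
E
```

```text
[13.83406579  2.41318194 -3.71935072]
```

View pics/t2.png

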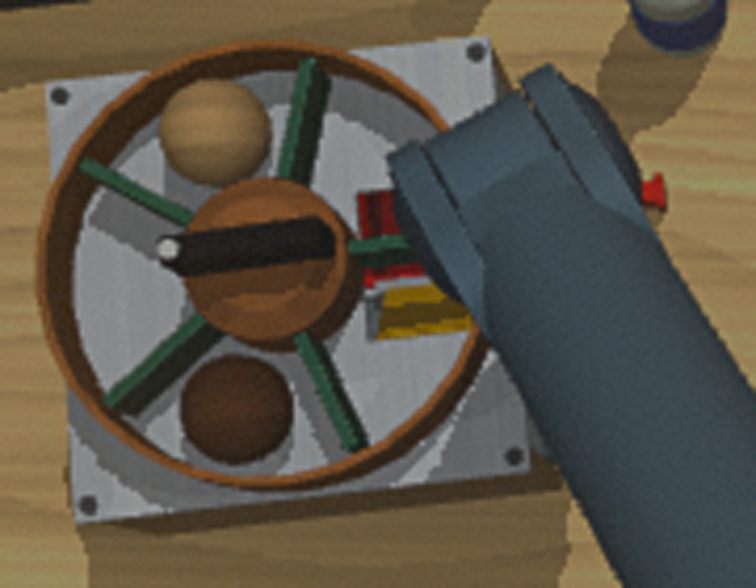

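The yellow flap now leans over the grey side (425,310) and is at its stop: the force rises without motion. Next I go to the T grip.

>>> drive_tool([
  [0.008, 0, 0, 0, 0, 0, 255],
  [0.01, 0, 0.02, 0, 0, 0, 255],
  [0, 0, 0.04, 0, 0, 0, 255],
  [0, 0, 0.04, 0, 0, 0, 180],
  [0, 0, 0.04, 0, 0, 0, 0],
  [-0.001, 0.034, 0.005, 0, 0, 0, 0],
  [-0.001, 0.034, 0, 0, 0, 0, 0],
  [-0.001, 0.034, 0, 0, 0, 0, 0],
  [-0.001, 0.034, 0, 0, 0, 0, 0],
  [-0.001, 0.034, 0, 0, 0, 0, 0],
  [0, 0, 0, 0, 0, 0, 0],
  [0, 0, 0, 0, 0, 0, 0],
])

```text
clock: 5.23
eef_pos: [0.5172, 0.3345, 0.2938]
orientation: [[-0.142, 0.99, -0.003], [0.99, 0.142, 0.001], [0.001, -0.003, -1.0]]
ft_force: [-0.0, -0.7, 0.9]
grip_width: 0.0854
finger_force: 0.0
```

>>> drive_tool([
  [0.008, -0.001, 0, 0, 0, 0, 0],
  [0, 0, -0.022, 0, 0, 0, 0],
  [0, 0, -0.022, 0, 0, 0, 0],
  [0, 0, -0.022, 0, 0, 0, 0],
  [0, 0, 0, 0, 0, 0, 0],
  [0, 0, 0, 0, 0, 0, 255],
  [0, 0, 0, 0, 0, 0, 255],
  [0, 0, 0, 0, 0, 0, 255],
  [0, 0, 0, 0, 0, 0, 255],
  [0, 0, 0, 0, 0, 0, 255],
], newtons=30)

```text
clock: 6.07
eef_pos: [0.5285, 0.3309, 0.2298]
orientation: [[-0.136, 0.991, 0.002], [0.991, 0.136, 0.001], [0.001, 0.002, -1.0]]
ft_force: [-0.1, 1.0, -0.9]
grip_width: 0.0253
finger_force: 0.0
```

```bash
python3 - <<'E'
from h import *
print(robot.read_state()["q"])
E
```

```text
[-0.08937552  0.41802586 -0.68268015  1.63982324  0.28108021  1.18158812
 -0.70096507]
```

>>> drive_tool([
  [0, 0, 0, 0, 0, 0, 255],
  [0, 0, 0, 0, 0, 0, 255],
  [0, 0, 0, 0, 0, -0.04, 255],
  [0, 0, 0, 0, 0, -0.08, 255],
  [0, 0, 0, 0, 0, -0.1, 255],
  [0, 0, 0, 0, 0, -0.1, 255],
  [0, 0, 0, 0, 0, -0.1, 255],
  [0, 0, 0, 0, 0, -0.1, 255],
  [0, 0, 0, 0, 0, -0.1, 255],
  [0, 0, 0, 0, 0, -0.1, 255],
  [0, 0, 0, 0, 0, -0.1, 255],
  [0, 0, 0, 0, 0, -0.1, 255],
])

```text
clock: 7.07
eef_pos: [0.5257, 0.3321, 0.2297]
orientation: [[0.707, 0.707, -0.002], [0.707, -0.707, 0.001], [-0.001, -0.002, -1.0]]
ft_force: [-4.2, 1.1, 5.1]
grip_width: 0.0157
finger_force: 30.7
```

>>> drive_tool([
  [0, 0, 0, 0, 0, -0.1, 255],
  [0, 0, 0, 0, 0, -0.1, 255],
  [0, 0, 0, 0, 0, -0.1, 255],
  [0, 0, 0, 0, 0, -0.1, 255],
  [0, 0, 0, 0, 0, -0.1, 255],
  [0, 0, 0, 0, 0, -0.1, 255],
  [0, 0, 0, 0, 0, -0.1, 255],
  [0, 0, 0, 0, 0, -0.1, 255],
  [0, 0, 0, 0, 0, -0.08, 255],
  [0, 0, 0, 0, 0, 0, 255],
  [0, 0, 0, 0, 0, 0, 255],
])

```text
clock: 7.98
eef_pos: [0.5244, 0.3359, 0.2297]
orientation: [[0.996, -0.088, -0.003], [-0.088, -0.996, 0.006], [-0.003, -0.006, -1.0]]
ft_force: [-3.9, 5.7, 3.7]
grip_width: 0.0157
finger_force: 30.2
```

```bash
python3 - <<'E'
from h import *
im=robot.snapshot("top")[:,:,::-1]; im2=robot.snapshot("scene")[:,:,::-1]
a=cv2.resize(im[120:260,70:250],(400,311),interpolation=cv2.INTER_CUBIC);b=cv2.resize(im2[140:280,290:470],(400,311),interpolation=cv2.INTER_CUBIC)
cv2.imwrite("pics/t3.png",np.hstack([a,b]));print(robot.read_state()["q"][6])
E
```

```text
-2.398790817498441
```

View pics/t3.png

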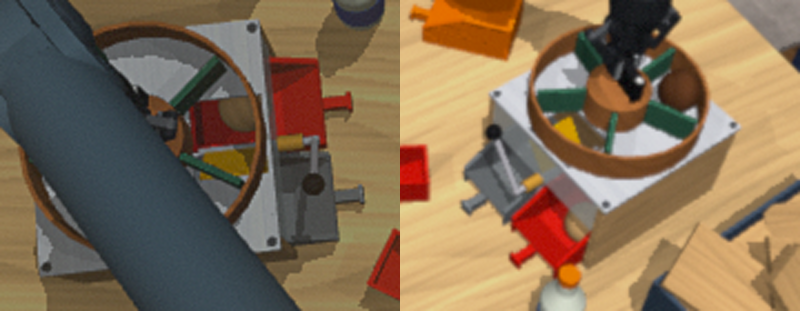

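The ball lies in the red bin (238,110 left panel). The dark ball is still in the wheel. Release the grip and go to the tongue.

>>> drive_tool([
  [0, 0, 0, 0, 0, 0, 0],
  [0, 0, 0, 0, 0, 0, 0],
  [0, 0, 0, 0, 0, 0, 0],
  [0, 0, 0, 0, 0, 0, 0],
  [0, 0, 0.03, 0, 0, 0, 0],
  [0, 0, 0.035, 0, 0, 0, 0],
  [0.004, -0.008, 0.005, 0, 0, 0.12, 0],
  [0.005, -0.011, 0, 0, 0, 0.12, 0],
  [0.005, -0.011, 0, 0, 0, 0.12, 0],
  [0.005, -0.011, 0, 0, 0, 0.12, 0],
  [0.005, -0.011, 0, 0, 0, 0.12, 0],
  [0.005, -0.011, 0, 0, 0, 0.12, 0],
])

```text
clock: 9.08
eef_pos: [0.5573, 0.266, 0.298]
orientation: [[0.807, 0.59, -0.0], [0.59, -0.807, -0.001], [-0.001, 0.0, -1.0]]
ft_force: [0.7, -0.7, 0.3]
grip_width: 0.0854
finger_force: 0.0
```

>>> drive_tool([
  [0.006, -0.012, 0, 0, 0, 0.12, 0],
  [0.006, -0.012, 0, 0, 0, 0.12, 0],
  [0.006, -0.012, 0, 0, 0, 0.12, 0],
  [0.006, -0.012, 0, 0, 0, 0.12, 0],
  [0.006, -0.012, 0, 0, 0, 0.12, 0],
  [0.006, -0.012, 0, 0, 0, 0.12, 0],
  [0.006, -0.012, 0, 0, 0, 0.12, 0],
  [0.006, -0.012, 0, 0, 0, 0.12, 0],
  [0.006, -0.012, 0, 0, 0, 0.115, 0],
  [0.002, -0.015, 0, 0, 0, 0, 0],
  [0, 0, 0, 0, 0, 0, 0],
])

```text
clock: 10.0
eef_pos: [0.6143, 0.1385, 0.2976]
orientation: [[-0.123, 0.992, -0.0], [0.992, 0.123, -0.004], [-0.003, -0.001, -1.0]]
ft_force: [-0.4, -1.4, 0.3]
grip_width: 0.0855
finger_force: 0.0
```

>>> drive_tool([
  [-0.005, 0.009, -0.03, 0, 0, 0.013, 130],
  [0, 0, -0.036, 0, 0, 0, 130],
  [0, 0, -0.036, 0, 0, 0, 130],
  [0, 0, -0.036, 0, 0, 0, 130],
  [0, 0, -0.036, 0, 0, 0, 130],
  [0, 0, -0.036, 0, 0, 0, 130],
  [0, 0, -0.03, 0, 0, 0, 130],
  [0, 0, -0.025, 0, 0, 0, 130],
  [0, 0, -0.012, 0, 0, 0, 130],
  [0, 0, 0, 0, 0, 0, 130],
])

```text
clock: 10.83
eef_pos: [0.6047, 0.1528, 0.0177]
orientation: [[-0.144, 0.99, -0.007], [0.99, 0.144, -0.002], [-0.001, -0.007, -1.0]]
ft_force: [-0.6, -0.7, -0.2]
grip_width: 0.0418
finger_force: 0.0
```

>>> drive_tool([
  [0.004, -0.003, -0.006, 0, 0, 0, 130],
  [0, 0, -0.004, 0, 0, 0, 130],
  [0, 0, 0, 0, 0, 0, 255],
  [0, 0, 0, 0, 0, 0, 255],
  [0, 0, 0, 0, 0, 0, 255],
  [0, 0, 0, 0, 0, 0, 255],
  [0, 0, 0, 0, 0, 0, 255],
], newtons=25)

```text
clock: 11.42
eef_pos: [0.6132, 0.1504, 0.0127]
orientation: [[-0.143, 0.99, 0.003], [0.99, 0.143, 0.0], [-0.0, 0.003, -1.0]]
ft_force: [0.8, 0.0, 4.5]
grip_width: 0.0206
finger_force: 24.6
```

>>> drive_tool([
  [0.0004, -0.003, 0, 0, 0, 0, 255],
  [0.0008, -0.006, 0, 0, 0, 0, 255],
  [0.0014, -0.01, 0, 0, 0, 0, 255],
  [0.0018, -0.013, 0, 0, 0, 0, 255],
  [0.0021, -0.015, 0, 0, 0, 0, 255],
  [0.0021, -0.015, 0, 0, 0, 0, 255],
  [0.0021, -0.015, 0, 0, 0, 0, 255],
  [0.0021, -0.015, 0, 0, 0, 0, 255],
  [0.0021, -0.015, 0, 0, 0, 0, 255],
  [0.0021, -0.015, 0, 0, 0, 0, 255],
  [0.0021, -0.015, 0, 0, 0, 0, 255],
  [0.0018, -0.013, 0, 0, 0, 0, 255],
])

```text
clock: 12.42
eef_pos: [0.6327, -0.0011, 0.0114]
orientation: [[-0.143, 0.99, -0.0], [0.99, 0.143, 0.0], [0.001, -0.0, -1.0]]
ft_force: [-0.2, 4.5, 4.4]
grip_width: 0.0201
finger_force: 25.1
```

>>> drive_tool([
  [0.0014, -0.01, 0, 0, 0, 0, 255],
  [0.0008, -0.006, 0, 0, 0, 0, 255],
  [0.0004, -0.003, 0, 0, 0, 0, 255],
  [0, 0, 0, 0, 0, 0, 255],
  [0, 0, 0, 0, 0, 0, 255],
])

```text
clock: 12.83
eef_pos: [0.6352, -0.0202, 0.0114]
orientation: [[-0.143, 0.99, -0.001], [0.99, 0.143, -0.002], [-0.002, -0.001, -1.0]]
ft_force: [-0.3, 1.0, 6.5]
grip_width: 0.0203
finger_force: 25.0
```

```bash
python3 - <<'E'
from h import *
im=robot.snapshot("top")[:,:,::-1]; im2=robot.snapshot("scene")[:,:,::-1]
a=cv2.resize(im[100:275,150:325],(400,400),interpolation=cv2.INTER_CUBIC);b=cv2.resize(im2[180:300,260:380],(400,400),interpolation=cv2.INTER_CUBIC)
cv2.imwrite("pics/t4.png",np.hstack([a,b]))
E
```

```text
(no output)
```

View pics/t4.png

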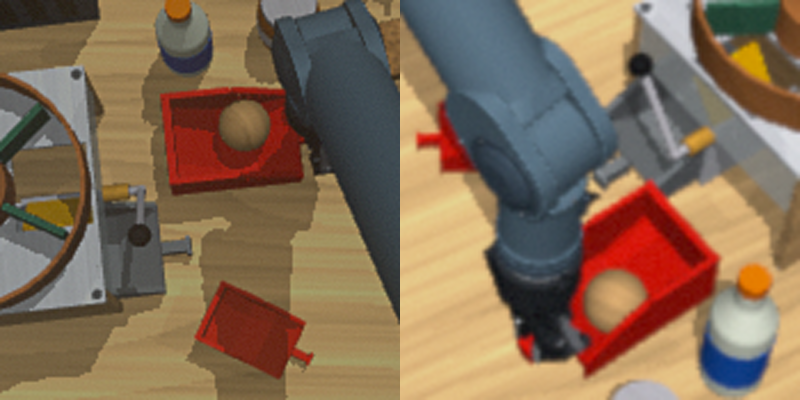

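>>> drive_tool([
  [0, 0, 0, 0, 0, 0, 130],
  [0, 0, 0, 0, 0, 0, 110],
  [0, 0, 0, 0, 0, 0, 110],
  [0, 0, 0.02, 0, 0, 0, 110],
  [0, 0, 0.035, 0, 0, 0, 110],
  [0, 0, 0.04, 0, 0, 0, 110],
  [0, 0, 0.04, 0, 0, 0, 110],
  [0, 0, 0.04, 0, 0, 0, 110],
])

```text
clock: 13.6
eef_pos: [0.6342, -0.0195, 0.1867]
orientation: [[-0.143, 0.99, -0.003], [0.99, 0.143, -0.001], [-0.001, -0.003, -1.0]]
ft_force: [0.3, -0.5, 0.5]
grip_width: 0.0486
finger_force: 0.0
```

```bash
python3 - <<'E'
from h import *
im=robot.snapshot("top");cv2.imwrite("pics/t5.png",im[:,:,::-1])
f=lambda p,z:ray("top",(150+p[0]*175/400,100+p[1]*175/400),z)
a,b=f((163,95),.072),f((170,193),.072);print(a,b,(a+b)/2,np.degrees(np.arctan2(*(a-b)[1::-1])),np.linalg.norm(a-b))
c=robot.read_state();print(c["q"],c["eef_pos"])
# refine: mask of red
hsv=cv2.cvtColor(im,cv2.COLOR_RGB2HSV);m=(((hsv[...,0]<5)|(hsv[...,0]>174))&(hsv[...,1]>150)&(hsv[...,2]>60)).astype(np.uint8)
n,l,s,ce=cv2.connectedComponentsWithStats(m)
for i in range(1,n):
    if s[i,4]>100:
        pts=np.argwhere(l==i)[:,::-1].astype(np.float32);print(s[i],cv2.boxPoints(cv2.minAreaRect(pts)).round(1).tolist())
crop=im[100:275,150:325,::-1];cv2.imwrite("pics/t5c.png",cv2.resize(crop,(600,600),interpolation=cv2.INTER_CUBIC))
E
```

```text
[0.66175942 0.15235318 0.072     ] [0.55126785 0.14057875 0.072     ] [0.60651363 0.14646597 0.072     ] 6.082717291860522 0.11111716021766359
[ 0.36509474  0.43956706 -0.51434049  1.64294636  0.2397015   1.10777395
 -0.06982855] [ 0.6404585  -0.01888526  0.19723262]
[508  72  17   9 131] [[508.0, 72.0], [524.0, 72.0], [524.0, 80.0], [508.0, 80.0]]
[496 137  37   9 184] [[495.79998779296875, 137.8000030517578], [531.7999877929688, 136.5], [532.0999755859375, 144.0], [496.1000061035156, 145.3000030517578]]
[ 220  139   69   45 1520] [[219.1999969482422, 141.3000030517578], [285.8999938964844, 134.60000610351562], [290.20001220703125, 177.60000610351562], [223.5, 184.1999969482422]]
[253 233  34  32 319] [[251.3000030517578, 250.0], [269.0, 229.60000610351562], [291.6000061035156, 249.1999969482422], [273.8999938964844, 269.6000061035156]]
```

View pics/t5c.png

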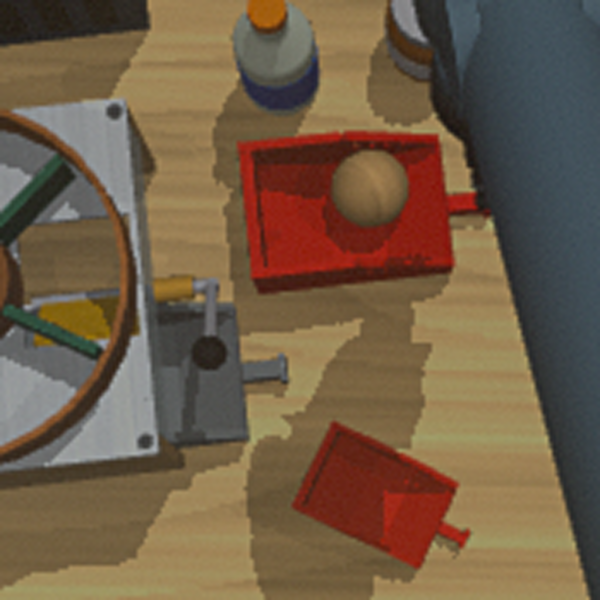

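The bin is out and released, with the ball in its middle. The back wall runs from (247,143) to (262,279), so its middle is at about (0.611, 0.147). Next I turn the tool 90° and grip the back wall.

>>> drive_tool([
  [-0.0024, 0.0138, 0, 0, 0, 0.12, 167],
  [-0.0024, 0.0138, 0, 0, 0, 0.12, 167],
  [-0.0024, 0.0138, 0, 0, 0, 0.12, 167],
  [-0.0024, 0.0138, 0, 0, 0, 0.12, 167],
  [-0.0024, 0.0138, 0, 0, 0, 0.12, 167],
  [-0.0024, 0.0138, 0, 0, 0, 0.12, 167],
  [-0.0024, 0.0138, 0, 0, 0, 0.12, 167],
  [-0.0024, 0.0138, 0, 0, 0, 0.12, 167],
  [-0.0024, 0.0138, 0, 0, 0, 0.12, 167],
  [-0.0024, 0.0138, 0, 0, 0, 0.12, 167],
  [-0.0024, 0.0138, 0, 0, 0, 0.12, 167],
  [-0.0024, 0.0138, 0, 0, 0, 0.12, 167],
])

```text
clock: 14.65
eef_pos: [0.6061, 0.1465, 0.1851]
orientation: [[-1.0, -0.019, -0.001], [-0.019, 1.0, -0.002], [0.001, -0.002, -1.0]]
ft_force: [-0.0, -0.3, 0.4]
grip_width: 0.0294
finger_force: 0.0
```

>>> drive_tool([
  [0, 0, -0.01, 0, 0, 0.12, 167],
  [0, 0, -0.03, 0, 0, 0, 167],
  [0, 0, -0.03, 0, 0, 0, 167],
  [0, 0, 0, 0, 0, 0, 167],
  [0, 0, 0, 0, 0, 0, 167],
])

```text
clock: 15.07
eef_pos: [0.6045, 0.1454, 0.1136]
orientation: [[-0.991, -0.132, -0.006], [-0.132, 0.991, -0.002], [0.006, -0.001, -1.0]]
ft_force: [0.9, 0.1, 1.0]
grip_width: 0.0298
finger_force: 0.0
```

```bash
python3 - <<'E'
from h import *
s=robot.read_state();print(s["q"],s["eef_pos"])
E
```

```text
[ 0.31559628  0.60253204 -0.80867221  1.72519523  0.49576407  1.03753596
  1.03612818] [0.60452463 0.14541879 0.11362169]
```

>>> drive_tool([
  [0.005, 0.001, -0.02, 0, 0, 0, 167],
  [0, 0, -0.025, 0, 0, 0, 167],
  [0, 0, -0.02, 0, 0, 0, 167],
  [0, 0, -0.01, 0, 0, 0, 167],
  [0, 0, 0, 0, 0, 0, 167],
])

```text
clock: 15.48
eef_pos: [0.6108, 0.1473, 0.0402]
orientation: [[-0.991, -0.133, -0.002], [-0.133, 0.991, -0.001], [0.003, -0.001, -1.0]]
ft_force: [0.4, -0.3, -0.4]
grip_width: 0.0292
finger_force: 0.0
```

>>> drive_tool([
  [0, 0, 0, 0, 0, 0, 255],
  [0, 0, 0, 0, 0, 0, 255],
  [0, 0, 0, 0, 0, 0, 255],
  [0, 0, 0, 0, 0, 0, 255],
  [0, 0, 0, 0, 0, 0, 255],
], newtons=70)

```text
clock: 15.9
eef_pos: [0.6131, 0.1486, 0.0433]
orientation: [[-0.991, -0.133, 0.003], [-0.133, 0.991, 0.001], [-0.003, 0.0, -1.0]]
ft_force: [-1.7, -0.4, 5.0]
grip_width: 0.0089
finger_force: 70.5
```

>>> drive_tool([
  [0, 0, 0.006, 0, 0, 0, 255],
  [0, 0, 0.012, 0, 0, 0, 255],
  [0, 0, 0.018, 0, 0, 0, 255],
  [0, 0, 0.022, 0, 0, 0, 255],
  [0, 0, 0.022, 0, 0, 0, 255],
  [0, 0, 0.022, 0, 0, 0, 255],
  [0, 0, 0.022, 0, 0, 0, 255],
  [0, 0, 0.022, 0, 0, 0, 255],
  [0, 0, 0.022, 0, 0, 0, 255],
  [0, 0, 0.018, 0, 0, 0, 255],
  [0, 0, 0.012, 0, 0, 0, 255],
  [0, 0, 0.006, 0, 0, 0, 255],
])

```text
clock: 16.9
eef_pos: [0.6119, 0.1487, 0.2475]
orientation: [[-0.991, -0.133, 0.002], [-0.133, 0.991, 0.001], [-0.003, 0.0, -1.0]]
ft_force: [-0.3, 0.5, -3.0]
grip_width: 0.0093
finger_force: 69.3
```

>>> drive_tool([
  [0, -0.005, 0, 0, 0, 0, 255],
  [0.001, -0.01, 0, 0, 0, -0.02, 255],
  [0.002, -0.015, 0, 0, 0, -0.04, 255],
  [0.002, -0.02, 0, 0, 0, -0.06, 255],
  [0.002, -0.02, 0, 0, 0, -0.075, 255],
  [0.002, -0.02, 0, 0, 0, -0.075, 255],
  [0.002, -0.02, 0, 0, 0, -0.075, 255],
  [0.002, -0.02, 0, 0, 0, -0.075, 255],
  [0.002, -0.02, 0, 0, 0, -0.075, 255],
  [0.002, -0.02, 0, 0, 0, -0.075, 255],
  [0.002, -0.02, 0, 0, 0, -0.075, 255],
  [0.002, -0.02, 0, 0, 0, -0.075, 255],
])

```text
clock: 17.9
eef_pos: [0.6316, -0.0667, 0.2439]
orientation: [[-0.827, 0.562, -0.002], [0.562, 0.827, -0.001], [0.001, -0.002, -1.0]]
ft_force: [0.0, -0.1, -1.9]
grip_width: 0.0089
finger_force: 69.3
```

>>> drive_tool([
  [0.002, -0.021, 0, 0, 0, -0.075, 255],
  [0.002, -0.021, 0, 0, 0, -0.075, 255],
  [0.002, -0.021, 0, 0, 0, -0.075, 255],
  [0.002, -0.021, 0, 0, 0, -0.075, 255],
  [0.002, -0.021, 0, 0, 0, -0.075, 255],
  [0.002, -0.021, 0, 0, 0, -0.075, 255],
  [0.002, -0.021, 0, 0, 0, -0.075, 255],
  [0.002, -0.021, 0, 0, 0, -0.075, 255],
  [0.002, -0.021, 0, 0, 0, -0.075, 255],
  [0.002, -0.021, 0, 0, 0, -0.075, 255],
  [0.002, -0.021, 0, 0, 0, -0.075, 255],
  [0.002, -0.018, 0, 0, 0, -0.075, 255],
])

```text
clock: 18.9
eef_pos: [0.654, -0.3166, 0.2435]
orientation: [[-0.073, 0.997, -0.003], [0.997, 0.073, -0.002], [-0.001, -0.003, -1.0]]
ft_force: [0.7, -0.8, -2.5]
grip_width: 0.009
finger_force: 69.3
```

>>> drive_tool([
  [0.002, -0.014, 0, 0, 0, -0.06, 255],
  [0.001, -0.01, 0, 0, 0, -0.05, 255],
  [0, -0.005, 0, 0, 0, -0.03, 255],
  [0, 0, 0, 0, 0, 0, 255],
  [0, 0, 0, 0, 0, 0, 255],
])

```text
clock: 19.32
eef_pos: [0.6584, -0.3412, 0.2443]
orientation: [[0.058, 0.998, -0.002], [0.998, -0.058, 0.0], [0.0, -0.002, -1.0]]
ft_force: [0.8, 0.1, -2.6]
grip_width: 0.009
finger_force: 69.3
```

```bash
python3 - <<'E'
from h import *
im=robot.snapshot("top")[:,:,::-1]; im2=robot.snapshot("scene")[:,:,::-1]
a=cv2.resize(im[100:300,300:500],(400,400),interpolation=cv2.INTER_CUBIC);b=cv2.resize(im2[160:360,80:280],(400,400),interpolation=cv2.INTER_CUBIC)
cv2.imwrite("pics/t6.png",np.hstack([a,b]));print(robot.read_state()["q"])
E
```

```text
[ 0.67948449  0.58397868 -0.39952484  1.30593463  0.22365172  1.29631142
  0.2242309 ]
```

View pics/t6.png

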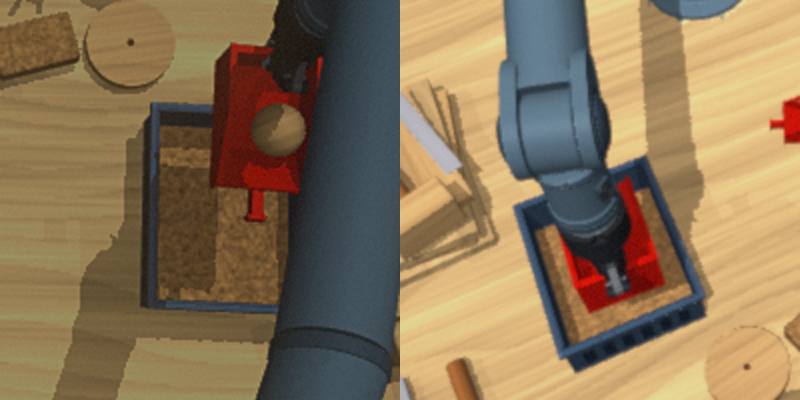

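The bin is over the far side of the crate, nose towards the base, with the ball in it at (278,130). Now I tip it.

>>> drive_tool([
  [0, 0, 0, -0.002, -0.04, 0, 255],
  [0, 0, 0, -0.004, -0.08, 0, 255],
  [0, 0, 0, -0.005, -0.09, 0, 255],
  [0, 0, 0, -0.005, -0.09, 0, 255],
  [0, 0, 0, -0.005, -0.09, 0, 255],
  [0, 0, 0, -0.005, -0.08, 0, 255],
  [0, 0, 0, -0.005, -0.08, 0, 255],
  [0, 0, 0, -0.004, -0.07, 0, 255],
  [0, 0, 0, -0.004, -0.07, 0, 255],
  [0, 0, 0, -0.004, -0.07, 0, 255],
  [0, 0, 0, -0.004, -0.07, 0, 255],
  [0, 0, 0, -0.002, -0.05, 0, 255],
])

```text
clock: 20.42
eef_pos: [0.6585, -0.3381, 0.245]
orientation: [[0.053, 0.635, 0.771], [0.999, -0.033, -0.042], [-0.002, 0.772, -0.636]]
ft_force: [-0.1, -0.2, -3.5]
grip_width: 0.0086
finger_force: 69.6
```

>>> drive_tool([
  [0, 0, 0, 0, 0, 0, 255],
  [0, 0, 0, 0, 0, 0, 255],
  [0, 0, 0, 0, 0, 0, 255],
  [0, 0, 0, 0, 0, 0, 255],
  [0, 0, 0, 0, 0, 0, 255],
  [0, 0, 0, 0, 0, 0, 255],
  [0, 0, 0, 0, 0, 0, 255],
  [0, 0, 0, 0, 0, 0, 255],
])

```text
clock: 21.08
eef_pos: [0.6601, -0.3395, 0.2456]
orientation: [[0.055, 0.635, 0.77], [0.998, -0.034, -0.043], [-0.001, 0.772, -0.636]]
ft_force: [-0.2, -0.1, -1.9]
grip_width: 0.0088
finger_force: 69.6
```

```bash
python3 - <<'E'
from h import *
im=robot.snapshot("top")[:,:,::-1]; im2=robot.snapshot("scene")[:,:,::-1]
a=cv2.resize(im[100:300,300:500],(400,400),interpolation=cv2.INTER_CUBIC);b=cv2.resize(im2[160:360,80:280],(400,400),interpolation=cv2.INTER_CUBIC)
cv2.imwrite("pics/t7.png",np.hstack([a,b]));print(robot.read_state()["q"])
E
```

```text
[ 1.44240788  0.46460301 -1.00658825  1.95113784 -0.37049975  0.16143334
  0.93624705]
```

View pics/t7.png

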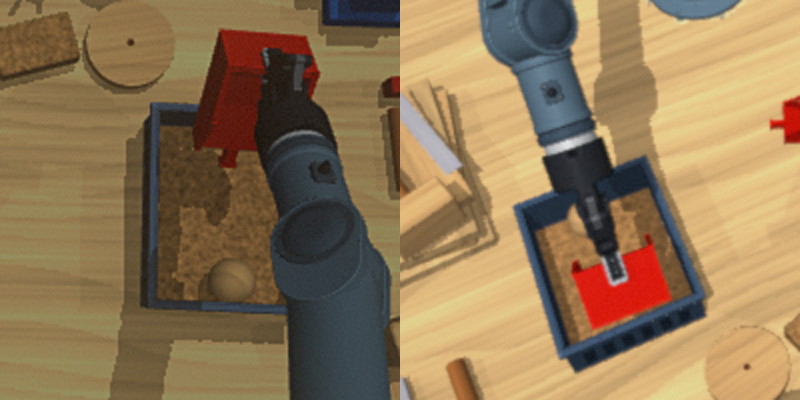

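The ball is in the crate at (232,280). Next I untilt the bin and set it down on the free bench between the crate and the dispenser.

>>> drive_tool([
  [0, 0, 0, 0.002, 0.04, 0, 255],
  [0, 0, 0, 0.004, 0.08, 0, 255],
  [0, 0, 0, 0.005, 0.09, 0, 255],
  [0, 0, 0, 0.005, 0.09, 0, 255],
  [0, 0, 0, 0.005, 0.09, 0, 255],
  [0, 0, 0, 0.005, 0.08, 0, 255],
  [0, 0, 0, 0.005, 0.08, 0, 255],
  [0, 0, 0, 0.004, 0.08, 0, 255],
  [0, 0, 0, 0.004, 0.08, 0, 255],
  [0, 0, 0, 0.004, 0.08, 0, 255],
  [0, 0, 0, 0.004, 0.07, 0, 255],
  [0, 0, 0, 0.001, 0.02, 0, 255],
])

```text
clock: 22.18
eef_pos: [0.6624, -0.338, 0.2447]
orientation: [[0.053, 0.999, -0.0], [0.999, -0.053, 0.001], [0.001, -0.0, -1.0]]
ft_force: [0.3, 0.4, -1.6]
grip_width: 0.0087
finger_force: 69.5
```

>>> drive_tool([
  [-0.003, 0.01, 0, 0, 0, 0, 255],
  [-0.006, 0.024, 0, 0, 0, 0, 255],
  [-0.007, 0.025, 0, 0, 0, 0, 255],
  [-0.007, 0.025, 0, 0, 0, 0, 255],
  [-0.007, 0.025, 0, 0, 0, 0, 255],
  [-0.007, 0.025, 0, 0, 0, 0, 255],
  [-0.007, 0.025, 0, 0, 0, 0, 255],
  [-0.007, 0.025, 0, 0, 0, 0, 255],
  [-0.007, 0.025, 0, 0, 0, 0, 255],
  [-0.003, 0.015, 0, 0, 0, 0, 255],
  [0, 0, 0, 0, 0, 0, 255],
  [0, 0, 0, 0, 0, 0, 255],
])

```text
clock: 23.18
eef_pos: [0.5985, -0.1149, 0.2456]
orientation: [[0.053, 0.999, 0.001], [0.999, -0.053, -0.002], [-0.001, 0.001, -1.0]]
ft_force: [1.3, -0.3, -1.9]
grip_width: 0.009
finger_force: 69.6
```

>>> drive_tool([
  [0, 0, -0.01, 0, 0, 0, 255],
  [0, 0, -0.022, 0, 0, 0, 255],
  [0, 0, -0.025, 0, 0, 0, 255],
  [0, 0, -0.025, 0, 0, 0, 255],
  [0, 0, -0.025, 0, 0, 0, 255],
  [0, 0, -0.025, 0, 0, 0, 255],
  [0, 0, -0.022, 0, 0, 0, 255],
  [0, 0, -0.018, 0, 0, 0, 255],
  [0, 0, -0.014, 0, 0, 0, 255],
  [0, 0, -0.008, 0, 0, 0, 255],
  [0, 0, -0.004, 0, 0, 0, 255],
  [0, 0, 0, 0, 0, 0, 255],
])

```text
clock: 24.18
eef_pos: [0.5983, -0.1167, 0.0464]
orientation: [[0.057, 0.998, -0.001], [0.998, -0.057, -0.001], [-0.001, -0.001, -1.0]]
ft_force: [-0.1, 0.6, -0.8]
grip_width: 0.0087
finger_force: 69.5
```

>>> drive_tool([
  [0, 0, -0.002, 0, 0, 0, 255],
  [0, 0, -0.002, 0, 0, 0, 255],
  [0, 0, 0, 0, 0, 0, 255],
])

```text
clock: 24.43
eef_pos: [0.5994, -0.1161, 0.0441]
orientation: [[0.055, 0.998, 0.002], [0.998, -0.055, -0.001], [-0.001, 0.002, -1.0]]
ft_force: [-0.8, -0.1, -2.1]
grip_width: 0.0088
finger_force: 69.6
```

>>> drive_tool([
  [0, 0, -0.002, 0, 0, 0, 255],
  [0, 0, -0.001, 0, 0, 0, 255],
  [0, 0, 0, 0, 0, 0, 255],
])

```text
clock: 24.68
eef_pos: [0.5997, -0.1161, 0.0433]
orientation: [[0.055, 0.998, 0.001], [0.998, -0.055, -0.002], [-0.002, 0.001, -1.0]]
ft_force: [-3.0, 0.0, 10.0]
grip_width: 0.0087
finger_force: 71.3
```

Contact with the bench. Release and retreat.

>>> drive_tool([
  [0, 0, 0, 0, 0, 0, 200],
  [0, 0, 0, 0, 0, 0, 167],
  [0, 0, 0, 0, 0, 0, 167],
  [0, 0, 0.015, 0, 0, 0, 167],
  [0, 0, 0.03, 0, 0, 0, 167],
  [0, 0, 0.035, 0, 0, 0, 167],
  [0, 0, 0.035, 0, 0, 0, 167],
  [0, 0, 0.035, 0, 0, 0, 167],
  [0, 0, 0.03, 0, 0, 0, 167],
  [0, 0, 0, 0, 0, 0, 167],
  [0, 0, 0, 0, 0, 0, 167],
  [0, 0, 0, 0, 0, 0, 167],
])

```text
clock: 25.68
eef_pos: [0.5981, -0.116, 0.2197]
orientation: [[0.055, 0.998, -0.001], [0.998, -0.055, -0.001], [-0.001, -0.001, -1.0]]
ft_force: [-0.8, -0.2, -0.7]
grip_width: 0.0293
finger_force: 0.0
```

```bash
python3 - <<'E'
from h import *
im=robot.snapshot("top")[:,:,::-1]; im2=robot.snapshot("scene")[:,:,::-1]
cv2.imwrite("pics/t8.png",np.hstack([cv2.resize(im,(400,300)),cv2.resize(im2,(400,300))]));print(robot.read_state()["grip_width"])
E
```

```text
0.029807611609356324
```

View pics/t8.png

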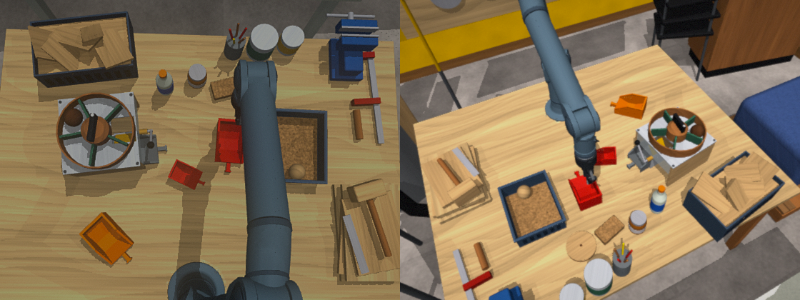

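The ball is in the crate (297,172), the bin stands upright on the bench (228,140), and the dark ball is in the wheel (73,117). Nothing else has moved, so I'll hand in.

```bash
python3 -c "
from station import robot
print(robot.sign_off())"
```

```text
the job is handed in; nothing more can be done
None
```

I handed the job in at about 26 s with every step done: the last pictures show the pale ball in the crate, the empty red bin upright on the bench, the dark ball still in the wheel and nothing else moved; sign-off gave no verdict.

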